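# Close the coffee grinder and hold it on slow

### The job

The lid of the coffee grinder was only set on loosely: press it down until it is fully home, and only then press the round orange button on the grinder half-way down (half-way is slow, for a coarse grind; the bottom is fast) and keep it there steadily for at least three seconds. Finish while still holding the button half-way down with the fingers; do not let go. Leave the grinder and the other things on the worktop standing where they are.

Things in the scene. Friction and masses are not known exactly. Their poses are not given: they have to be found in the camera images.
- grinder: Cordless coffee grinder, loose on the worktop, about 1 kg. Round steel motor body 96 mm in diameter, 116 mm high to its rim, with a black switch column 50 mm wide, 104 mm high, reaching out to 98 mm from the body's axis. Origin: underside, on the axis of the round body; z up; the switch column points along the grinder's own -x.
- lid_top (a point): Centre of the flat top (72 mm across) of the grinder's clear push-fit lid, 94 mm in diameter, orange rim 6 mm high, on the axis of the round body. Fully home this point is 143 mm above the worktop and the rim's underside (116 mm) meets the steel body; at the start it stands 6 to 10 mm higher and the black rubber seal shows below the rim.
- lid (a joint): How far the lid has been pushed straight down, in m: 0 = standing 10 mm proud, 0.010 = fully home against a hard stop. Starts between 0 and 0.004. The seal grips: it moves only under some 8 to 10 N of push and stays where it is left.
- button_top (a point): Centre of the flat top of the grinder's round orange push button, 32 mm in diameter, on the switch column, 72 mm from the grinder's axis along its own -x. Moves straight down: its top is 120 mm above the worktop when out, 115 mm half-way. The home lid's top is 23 mm higher; the lid's edge is 25 mm from the button's centre.
- grind_button (a joint): How far the button is pressed, in m: 0 = out, 0.005 = half-way (slow), 0.010 = bottom (fast). Spring-loaded: about 1.6 N to start it moving, 5.6 N at half-way, 9.6 N at the bottom; it springs out as soon as it is let go.
- jar: Bystander: glass jar of coffee beans with a steel screw-top lid, 80 mm in diameter, 114 mm high; origin at the centre of its underside. Leave it alone.
- spoon_rest: Bystander: stainless steel spoon rest with a wooden spoon on it, 240 mm long along its x, 92 mm wide, 29 mm high; origin on its underside. Leave it alone.
- plate: Bystander: blue melamine plate, 210 mm in diameter, 20 mm high; origin at the centre of its underside. Leave it alone.
- griddle: Bystander: ridged aluminium griddle, 240 mm square and 31 mm high, with a wire handle; origin at the centre of its underside. Leave it alone.
Things that resemble listed ones, but are neither listed nor needed, are in the scene too. Of the things that look like the grinder, the smaller one is meant.

How it is judged:
By the outcome, as a careful person would: the job done as asked, in the order asked, and still so for the second after the job is handed in, while the arm keeps its last pose, push and grip.
It also fails if it takes over 42 s, if anything falls off the work surface, if the arm or the gripper's body presses on something with over 40 N, if the wrist force passes 120 N, or if a joint passes its speed limit or range.

### The arm

A 6-joint arm with a two-finger parallel gripper is mounted at the origin on the work surface. World frame = base frame: x ahead of the robot, y to its left, z up, the work surface at z = 0. Lengths are in m, angles in rad, forces in N, time in s.
With the tool pointing down it reaches from about 0.425 to 0.925 m from the base axis. Payload 12.5 kg.
Tool frame: the origin (TCP) lies at the very end of the fingers, on their centre line; the grasp point (between the pads) lies arm.pinch_z behind it (arm.pinch_z is the distance from the TCP to the grasp point, in m); z points along the fingers, y is the direction in which the jaws open and shut (so a half turn about z gives the same grasp; the last joint's range is limited). The gripper opens to 85 mm and grips with 20 to 120 N. Pads are 22 mm wide; open, the fingers measure 114 mm over their backs; the gripper's body (76 mm by 85 mm) begins 54 mm behind the grasp point. The pads swing forward as they close: fully open they stand 13 mm farther back than shut.
Start: joints at [-0.106, 0.491, 1.559, -0, 1.092, -0.106], TCP at [0.625, 0, 0.231] pointing down, gripper open.
Joint ranges: [-3.1, 3.1], [-0.84, 2.19], [0.05, 2.79], [-1.13, 4.28], [0.06, 2.93], [-2.69, 2.69]. Speed limits (rad/s): [2.22, 2.22, 2.79, 3.14, 3.14, 3.14].

### API

Orientations are given as a unit quaternion [x, y, z, w].
In Python, from plant import arm, vision gives the robot as it stands.
- The arm moves only by the tool play_rows, never from a script. Its argument "motion" is a list of rows, each an object with "fingers": the gripper's target within -1 to 1 (shut at 1, half-way at 0, fully open at -1); "offset": the shift along the tool's x, y, z in cm, a list of three; "turn": the turn about the tool's z in degrees. A call has 1 to 20 rows; each row shifts and turns the pose as measured when the row begins, along the tool's axes as they then stand; what a row does not reach is not made up. A row lasts 1/10 s, in which the tool goes at most 50 mm and 8.59 degrees, less where a joint would pass 70% of its speed; a pose out of reach is approached as far as the arm can. A call is refused whole if a number of a shift passes 5 or a number of a turn 8.59, either way. A call with a gripper value outside its range is refused whole. The fingers move at their own pace and stop on an object; the grip force is fixed at half the most. Time passes only in rows, so rows that do not move let the fingers close. It gives the time, the measured TCP pose, the force and the opening at its end, in the units of the state.
- arm.get_state(): the state, without advancing time (a new reading comes with each control period).
- vision.camera(name): name is "scene" or "side" or "wrist"; returns a dict with "image" (384x512x3 uint8, red, green, blue), "fx", "fy", "cx", "cy" (pixels), "R" (3x3) and "t" (3): a world point X has camera coordinates R X + t. Camera axes: x right, y down, z forward; pixel columns grow to the right and rows downward; lengths in m; the calibration is good to about 2 mm. A picture is of the moment at which its call begins. There is no depth.
- arm.finish_job(): hands the job in, once; it reports no verdict.
The state is a dict: "clock": time; "q": joint angles; "qvel": joint speeds; "tau": joint torques, N m; "ee_pos": TCP position; "tool_rot": TCP orientation; "force": force on the tool from outside, world axes, zero at the start; "wrist_torque": the same for the moment, N m; "finger_gap": opening from 0.0 (shut) to 1.0 (fully open).
Only numpy, scipy, OpenCV 4.12 (cv2) and the standard library are available. Lean on these libraries where they do the work, as an engineer would, in place of code of your own. Each camera call takes 0.05 s, during which the arm holds its last target.

## Working session

There is one attempt and no reset: what is moved stays moved. The work goes in short steps, Python scripts to look and compute and a tool call to move; the robot and the scene stay as the last step left them, time stands still between calls to the robot, and variables do not carry over. Pictures are saved under pics/ and viewed, and the job is handed in when it is done.

Besides the shell and the picture viewer there is one more tool, called after "Request:" as name(argument=value, ...) on one line, values as JSON. play_rows: Moves the arm, as the interface text tells. Its arguments: {"type":"object","properties":{"motion":{"type":"array","items":{"type":"object","properties":{"fingers":{"type":"number"},"offset":{"type":"array","items":{"type":"number"}},"turn":{"type":"number"}}}}},"required":["motion"]}

```bash
mkdir -p pics; ls; cat > h.py <<'E'
import numpy as np, cv2
from plant import arm, vision
def save(name, fn, crop=None, s=1):
    c=vision.camera(name); im=c["image"][:,:,::-1]
    np.savez('pics/'+fn+'.npz',**{k:np.array(v) for k,v in c.items()})
    if crop: im=im[crop[1]:crop[3],crop[0]:crop[2]]
    if s!=1: im=cv2.resize(im,None,fx=s,fy=s,interpolation=cv2.INTER_CUBIC)
    cv2.imwrite('pics/'+fn+'.png',im); return c
def ray(c,u,v,z):
    d=np.array([(u-c["cx"])/c["fx"],(v-c["cy"])/c["fy"],1.]); R=np.array(c["R"]);t=np.array(c["t"])
    o=-R.T@t; w=R.T@d; return o+w*(z-o[2])/w[2]
def proj(c,X):
    p=np.array(c["R"])@np.array(X)+np.array(c["t"]); return c["fx"]*p[0]/p[2]+c["cx"],c["fy"]*p[1]/p[2]+c["cy"]
E
python3 - <<'E'
from h import *
for n in("scene","side","wrist"): save(n,n+'0',s=1.5)
print(arm.get_state(), arm.pinch_z)
E
```

```text
pics
{'clock': 0.15, 'q': array([-1.05596401e-01,  4.91387159e-01,  1.55935013e+00, -1.29574549e-05,
        1.09164100e+00, -1.05613539e-01]), 'qvel': array([ 0.00068422, -0.00230832, -0.00107723, -0.00274282,  0.00107802,
        0.00064615]), 'tau': array([ 2.22927323e-03, -6.18710160e+01, -2.61691117e+01, -6.12520193e-05,
        3.21192107e-03,  1.30420885e-04]), 'ee_pos': array([6.24831002e-01, 3.99339038e-05, 2.30869045e-01]), 'tool_rot': array([ 7.07098554e-01,  7.07114899e-01, -2.51407400e-04, -3.01881249e-04]), 'force': array([ 0.58208397,  0.0067819 , -0.38591146]), 'wrist_torque': array([-0.00787765,  0.02687796,  0.01339626]), 'finger_gap': 0.9987580109275787} 0.0187
```

View pics/scene0.png

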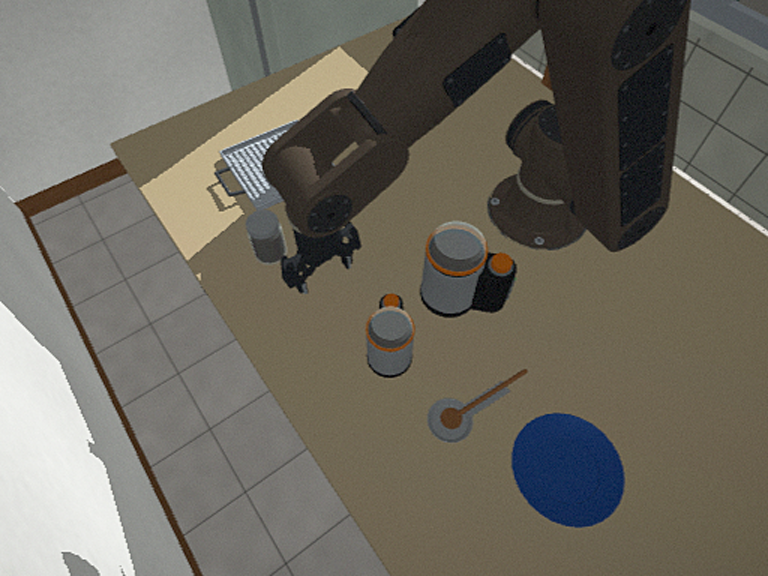

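View pics/side0.png

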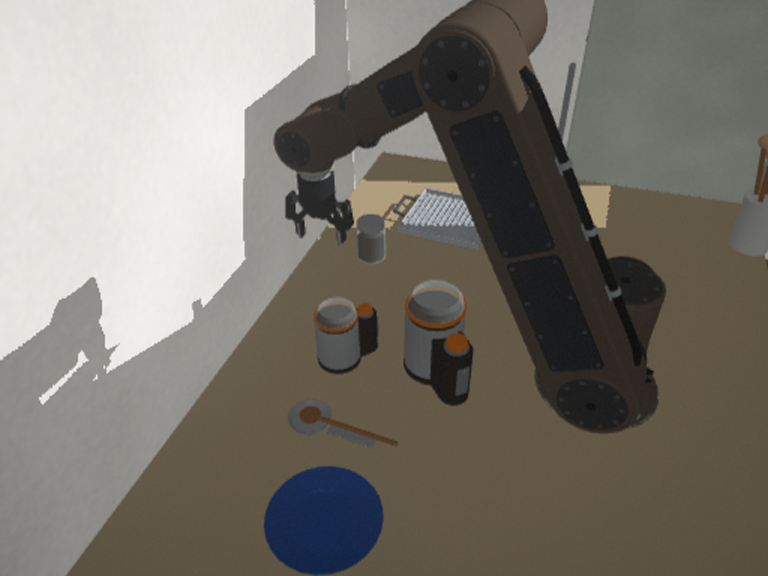

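View pics/wrist0.png

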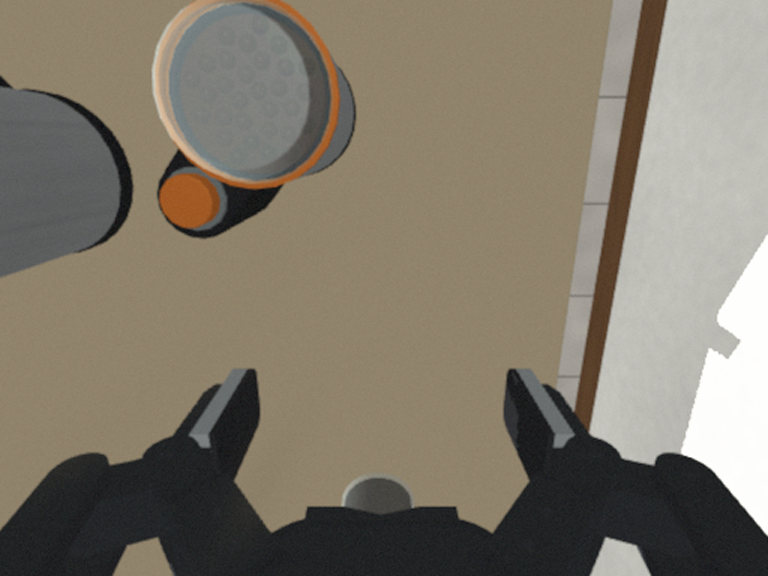

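The two candidates are the small grinder (scene 390,335; side 337,335; wrist 245,95) and the big one (scene 455,265; side 435,330; wrist left edge). The smaller one is the one meant. I'll check its size by measurement and an enlarged crop.

```bash
python3 - <<'E'
from h import *
boxes={'scene':(235,185,285,255),'side':(200,190,258,252),'wrist':(90,0,245,165)}
for n,b in boxes.items():
    c=dict(np.load(f'pics/{n}0.npz')); im=c['image']; hsv=cv2.cvtColor(im,cv2.COLOR_RGB2HSV)
    m=cv2.inRange(hsv,(4,150,90),(18,255,255)); mm=np.zeros_like(m); mm[b[1]:b[3],b[0]:b[2]]=m[b[1]:b[3],b[0]:b[2]]
    k,l,st,ce=cv2.connectedComponentsWithStats(mm)
    for i in range(1,k):
        if st[i,4]>15:
            pts=np.argwhere(l==i)[:,::-1].astype(np.int32)
            e=cv2.fitEllipse(cv2.convexHull(pts)) if len(cv2.convexHull(pts))>=5 else None
            print(n,st[i],ce[i].round(1),e,'z.12',ray(c,*ce[i],.12).round(4), 'z.127 ell', ray(c,*e[0],.127).round(4) if e else'')
    x0,y0,x1,y1=b; cr=im[y0:y1,x0:x1,::-1]; s=500/max(cr.shape); cv2.imwrite(f'pics/{n}crop.png',cv2.resize(cr,None,fx=s,fy=s,interpolation=cv2.INTER_CUBIC))
a=[cv2.imread(f'pics/{n}crop.png') for n in boxes]
a=[cv2.copyMakeBorder(x,0,500-x.shape[0],0,500-x.shape[1],0)  for x in a]
cv2.imwrite('pics/crops.png',cv2.resize(np.hstack(a),None,fx=.53,fy=.53))
E
```

```text
scene [256 196  10   9  73] [260.5 199.7] ((260.5321044921875, 199.95562744140625), (9.12651252746582, 9.990595817565918), 94.90055084228516) z.12 [0.5115 0.0508 0.12  ] z.127 ell [0.5146 0.0548 0.127 ]
scene [244 212  32  23  82] [256.7 227.4] ((259.44879150390625, 219.67762756347656), (28.47102165222168, 31.634822845458984), 95.03854370117188) z.12 [0.577  0.1195 0.12  ] z.127 ell [0.5576 0.1069 0.127 ]
side [238 202  10   9  68] [242.8 205.9] ((242.50917053222656, 205.97412109375), (8.25780200958252, 10.265896797180176), 90.697265625) z.12 [0.5074 0.0592 0.12  ] z.127 ell [0.5052 0.0673 0.127 ]
side [209 209  29  12  56] [222.2 217.1] ((223.00836181640625, 211.13259887695312), (19.63739585876465, 28.59663963317871), 89.53813171386719) z.12 [0.5511 0.1309 0.12  ] z.127 ell [0.5561 0.1105 0.127 ]
wrist [123   0 103 126 795] [198.   75.8] ((165.24530029296875, 60.313987731933594), (118.69979858398438, 132.3741455078125), 157.7516326904297) z.12 [0.5784 0.098  0.12  ] z.127 ell [0.5546 0.1088 0.127 ]
wrist [ 106  116   40   36 1140] [125.5 133.2] ((125.52645874023438, 133.1758575439453), (35.875694274902344, 40.316532135009766), 107.09674835205078) z.12 [0.5122 0.0514 0.12  ] z.127 ell [0.5154 0.0522 0.127 ]
```

View pics/crops.png

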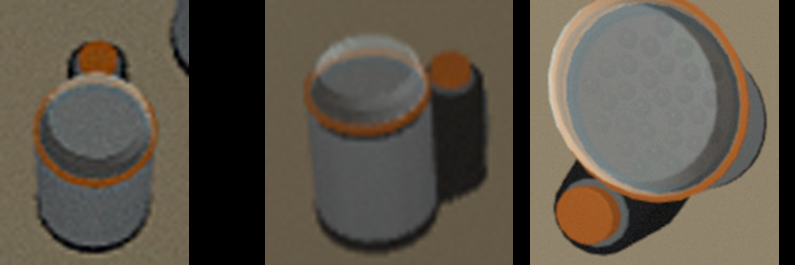

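Small grinder: button at about (0.512, 0.051), lid axis at about (0.556, 0.109). They are 72 mm apart, as given. Next I'll check clearance to the big grinder and the wrist camera's position.

```bash
python3 - <<'E'
from h import *
boxes={'scene':(278,140,350,215),'side':(262,180,325,272)}
from itertools import product
obs={}
for n,b in boxes.items():
    c=dict(np.load(f'pics/{n}0.npz')); im=c['image']; hsv=cv2.cvtColor(im,cv2.COLOR_RGB2HSV)
    m=cv2.inRange(hsv,(4,150,90),(18,255,255)); mm=np.zeros_like(m); mm[b[1]:b[3],b[0]:b[2]]=m[b[1]:b[3],b[0]:b[2]]
    k,l,st,ce=cv2.connectedComponentsWithStats(mm)
    for i in range(1,k):
        if st[i,4]>15:
            e=cv2.fitEllipse(cv2.convexHull(np.argwhere(l==i)[:,::-1].astype(np.int32)))
            print(n,st[i],ce[i].round(1),e[0],e[1])
            obs.setdefault(n,[]).append((ce[i],e,c))
def tri(c1,p1,c2,p2):
    P=[np.diag([1,1,1])@np.array([[c['fx'],0,c['cx']],[0,c['fy'],c['cy']],[0,0,1]])@np.c_[c['R'],c['t']] for c in(c1,c2)]
    X=cv2.triangulatePoints(P[0],P[1],np.array(p1,float).reshape(2,1),np.array(p2,float).reshape(2,1)); return (X[:3]/X[3]).ravel()
for a in obs['scene']:
  for b in obs['side']:
    print(tri(a[2],a[1][0],b[2],b[1][0]).round(3), a[1][1],b[1][1])
c=dict(np.load('pics/wrist0.npz')); print('cam',-c['R'].T@c['t'])
for n in boxes:
    c=dict(np.load(f'pics/{n}0.npz')); print(n, -c['R'].T@c['t'],c['fx'])
E
```

```text
scene [284 156  41  28 144] [301.3 175.3] (304.1092529296875, 165.98391723632812) (34.49519348144531, 41.27048873901367)
scene [327 168  15  14 149] [334.  174.9] (333.95452880859375, 174.84527587890625) (13.49354362487793, 13.792207717895508)
side [270 199  41  20 135] [288.6 212.3] (289.9353942871094, 204.30224609375) (27.633440017700195, 40.80579376220703)
side [298 222  14  13 148] [304.1 228.3] (304.0371398925781, 228.300537109375) (12.703022003173828, 14.528345108032227)
[0.349 0.057 0.168] (34.49519348144531, 41.27048873901367) (27.633440017700195, 40.80579376220703)
[0.299 0.019 0.058] (34.49519348144531, 41.27048873901367) (12.703022003173828, 14.528345108032227)
[0.333 0.154 0.241] (13.49354362487793, 13.792207717895508) (27.633440017700195, 40.80579376220703)
[0.286 0.128 0.149] (13.49354362487793, 13.792207717895508) (12.703022003173828, 14.528345108032227)
cam [0.62462444 0.08211784 0.37242667]
scene [0.85569837 0.49005071 1.0464971 ] 353.45460537501197
side [0.12168464 1.01323739 1.00503635] 413.1897469291438
```

Request:
play_rows(motion=[{"fingers": 1,"offset": [2,-1.2,0],"turn": 0},{"fingers": 1,"offset": [2,-1.2,0],"turn": 0},{"fingers": 1,"offset": [2,-1.2,0],"turn": 0},{"fingers": 1,"offset": [2,-1.2,0],"turn": 0},{"fingers": 1,"offset": [2,-1.2,0],"turn": 0},{"fingers": 1,"offset": [0.9,-0.9,0],"turn": 0},{"fingers": 1,"offset": [0,0,0],"turn": 7.5},{"fingers": 1,"offset": [0,0,0],"turn": 7.5},{"fingers": 1,"offset": [0,0,0],"turn": 7.5},{"fingers": 1,"offset": [0,0,0],"turn": 7.5},{"fingers": 1,"offset": [0,0,0],"turn": 7.5},{"fingers": 1,"offset": [0,0,0],"turn": 0},{"fingers": 1,"offset": [0,0,0],"turn": 0}])

```text
clock: 1.45
ee_pos: [0.552, 0.1112, 0.2285]
tool_rot: [0.902, 0.432, -0.003, -0.001]
force: [-0.9, -0.1, 0.3]
finger_gap: -0.003
```

```bash
cat > st.py <<'E'
from h import *
from scipy.spatial.transform import Rotation as Ro
def st():
    s=arm.get_state(); R=Ro.from_quat(s['tool_rot']).as_matrix()
    print('t',s['clock'],'pos',s['ee_pos'].round(4),'F',s['force'].round(2),'M',s['wrist_torque'].round(2),'gap',round(s['finger_gap'],3),'xang',round(np.degrees(np.arctan2(R[1,0],R[0,0])),2),'z',R[:,2].round(4)); return s,R
def to(x,y,z):
    s,R=st(); print('tool off cm', (R.T@(np.array([x,y,z])-s['ee_pos'])*100).round(2))
if __name__=='__main__':
    import sys
    to(*map(float,sys.argv[1:4]))
E
python3 st.py .556 .1085 .165
python3 -c "
from h import *
save('wrist','w1',s=1.5); save('side','s1',(180,90,340,260),3)"
```

```text
t 1.45 pos [0.552  0.1112 0.2285] F [-0.92 -0.1   0.3 ] M [-0.01  0.05 -0.01] gap -0.003 xang 51.24 z [-5.3e-03 -8.0e-04 -1.0e+00]
tool off cm [0.07 0.5  6.35]
```

View pics/w1.png

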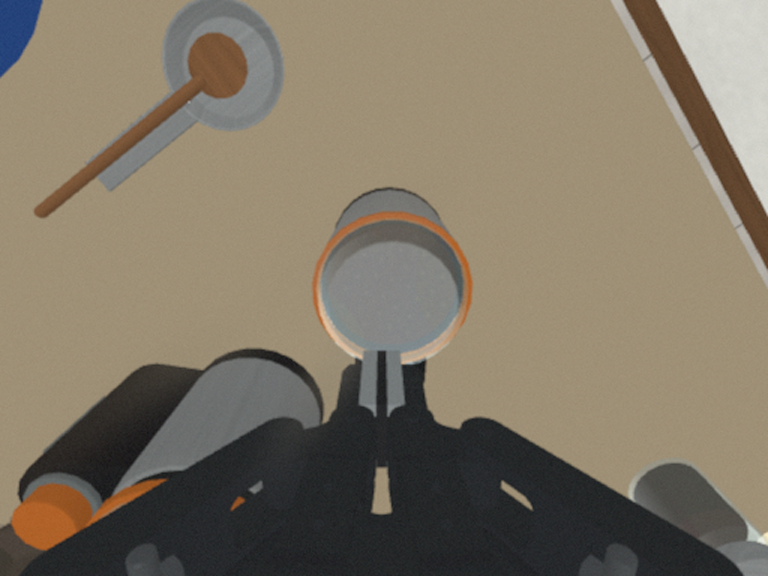

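View pics/s1.png

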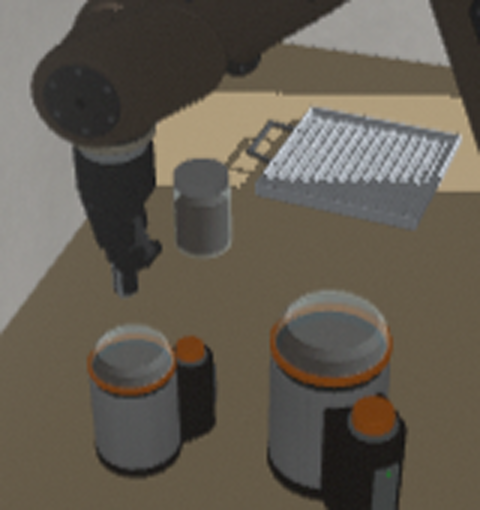

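```bash
python3 - <<'E'
from h import *
c=dict(np.load('pics/w1.npz')); hsv=cv2.cvtColor(c['image'],cv2.COLOR_RGB2HSV)
m=cv2.inRange(hsv,(4,130,90),(18,255,255)); m[:120]=0;m[245:]=0;m[:,:190]=0;m[:,330:]=0
p=np.argwhere(m)[:,::-1]; 
from scipy.optimize import least_squares
# outer edge pts: topmost per angle about centre
ctr=np.array([261,190]); a=np.arctan2(p[:,1]-ctr[1],p[:,0]-ctr[0]); r=np.hypot(*(p-ctr).T)
b=np.round(np.degrees(a)/6); o=np.array([p[b==k][np.argmax(r[b==k])] for k in np.unique(b)])
for z in(.122,.126,.130,.134):
    X=np.array([ray(c,*q,z)[:2] for q in o])
    f=least_squares(lambda v:np.hypot(*(X-v[:2]).T)-v[2],[.556,.108,.047],loss='soft_l1',f_scale=.001)
    print(z,f.x.round(4),np.abs(f.fun).mean(),len(o))
E
```

```text
0.122 [0.5534 0.1044 0.0487] 0.0002512730867011416 42
0.126 [0.5542 0.1055 0.048 ] 0.00024726727611228556 42
0.13 [0.555  0.1066 0.0472] 0.00024325965229132475 42
0.134 [0.5558 0.1078 0.0464] 0.00023925021369544598 42
```

Request:
play_rows(motion=[{"fingers": 1,"offset": [-0.1,0.25,1.5],"turn": 0},{"fingers": 1,"offset": [0,0.25,1.5],"turn": 0},{"fingers": 1,"offset": [0,0,1.5],"turn": 0},{"fingers": 1,"offset": [0,0,1.3],"turn": 0},{"fingers": 1,"offset": [0,0,0.5],"turn": 0},{"fingers": 1,"offset": [0,0,0],"turn": 0}])

```text
clock: 2.15
ee_pos: [0.5557, 0.1069, 0.1641]
tool_rot: [0.899, 0.438, -0.002, -0.0]
force: [0.3, -0.0, 0.5]
finger_gap: -0.001
```

```bash
python3 st.py .555 .1075 .153
```

```text
t 2.15 pos [0.5557 0.1069 0.1641] F [ 0.35 -0.03  0.5 ] M [-0.02  0.04  0.03] gap -0.001 xang 51.95 z [-3.4e-03 -7.0e-04 -1.0e+00]
tool off cm [ 0.01 -0.09  1.11]
```

Request:
play_rows(motion=[{"fingers": 1,"offset": [0,0,0.4],"turn": 0},{"fingers": 1,"offset": [0,0,0.3],"turn": 0},{"fingers": 1,"offset": [0,0,0.3],"turn": 0},{"fingers": 1,"offset": [0,0,0.2],"turn": 0}])

```text
clock: 2.55
ee_pos: [0.5564, 0.1069, 0.153]
tool_rot: [0.899, 0.439, -0.0, 0.0]
force: [-0.3, -0.3, 0.0]
finger_gap: 0.0
```

Request:
play_rows(motion=[{"fingers": 1,"offset": [0,0,0.2],"turn": 0},{"fingers": 1,"offset": [0,0,0.2],"turn": 0}])

```text
clock: 2.75
ee_pos: [0.5565, 0.1069, 0.1499]
tool_rot: [0.899, 0.439, 0.0, 0.0]
force: [-3.2, 0.1, 8.5]
finger_gap: 0.0
```

Request:
play_rows(motion=[{"fingers": 1,"offset": [0,0,0.2],"turn": 0},{"fingers": 1,"offset": [0,0,0.2],"turn": 0}])

```text
clock: 2.95
ee_pos: [0.5565, 0.107, 0.1471]
tool_rot: [0.899, 0.439, 0.001, 0.001]
force: [-3.2, -0.9, 7.8]
finger_gap: -0.004
```

Request:
play_rows(motion=[{"fingers": 1,"offset": [0,0,0.2],"turn": 0},{"fingers": 1,"offset": [0,0,0.2],"turn": 0}])

```text
clock: 3.15
ee_pos: [0.5565, 0.1069, 0.1444]
tool_rot: [0.898, 0.439, 0.001, 0.001]
force: [-2.7, -0.1, 8.4]
finger_gap: -0.002
```

Request:
play_rows(motion=[{"fingers": 1,"offset": [0,0,0.2],"turn": 0}])

```text
clock: 3.25
ee_pos: [0.5565, 0.107, 0.143]
tool_rot: [0.898, 0.439, 0.001, 0.001]
force: [-2.9, -0.1, 7.3]
finger_gap: 0.002
```

Request:
play_rows(motion=[{"fingers": 1,"offset": [0,0,0.2],"turn": 0}])

```text
clock: 3.35
ee_pos: [0.5567, 0.107, 0.1428]
tool_rot: [0.898, 0.439, 0.002, 0.001]
force: [-8.7, -1.6, 32.0]
finger_gap: 0.003
```

Hard stop: the force jumped from 7 N to 32 N at z = 0.143. Now I'll lift and look.

Request:
play_rows(motion=[{"fingers": 1,"offset": [0,0,-0.3],"turn": 0},{"fingers": 1,"offset": [0,0,-1.2],"turn": 0},{"fingers": 1,"offset": [0,0,-1.5],"turn": 0},{"fingers": 1,"offset": [-2,0,0],"turn": 0},{"fingers": 1,"offset": [-2,0,0],"turn": 0},{"fingers": 1,"offset": [-2,0,0],"turn": 0},{"fingers": 1,"offset": [-1.2,0,0],"turn": 0},{"fingers": 1,"offset": [0,0,0],"turn": 0},{"fingers": 1,"offset": [0,0,0],"turn": 0}])

```text
clock: 4.25
ee_pos: [0.5125, 0.0489, 0.1787]
tool_rot: [0.898, 0.44, 0.005, 0.002]
force: [-0.5, -0.7, -0.9]
finger_gap: -0.002
```

```bash
python3 st.py .512 .051 .125
python3 - <<'E'
from h import *
c=save('wrist','w2',s=1.5); save('side','s2',(190,150,290,260),4); s=save('scene','sc2',(220,130,330,260),4)
E
```

```text
t 4.25 pos [0.5125 0.0489 0.1787] F [-0.45 -0.73 -0.92] M [0.03 0.   0.  ] gap -0.002 xang 52.15 z [ 1.030e-02 -3.000e-04 -9.999e-01]
tool off cm [ 0.1  -0.22  5.37]
```

View pics/w2.png

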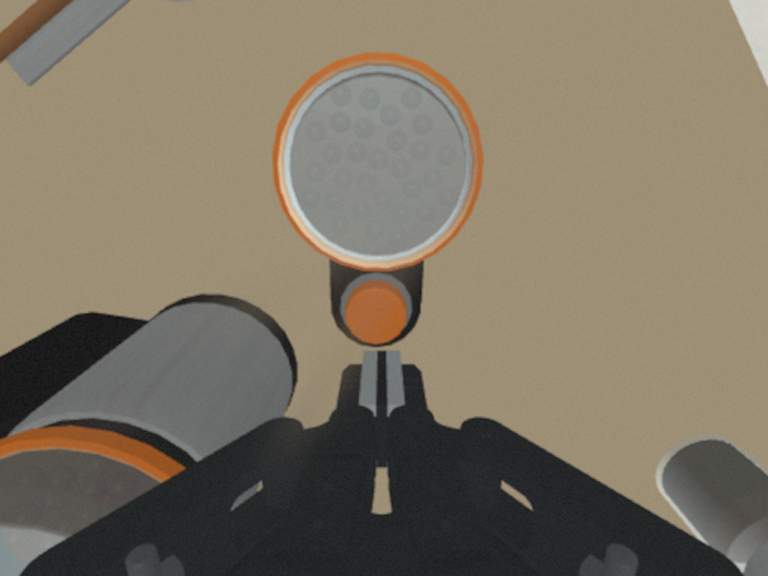

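View pics/s2.png

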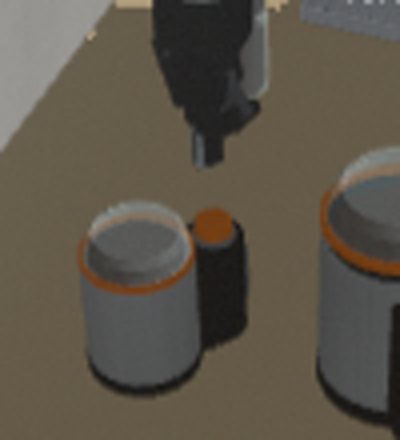

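View pics/sc2.png

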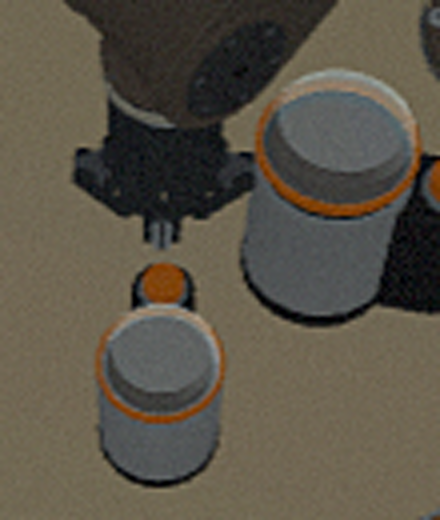

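```bash
python3 - <<'E'
from h import *
from scipy.optimize import least_squares
c=dict(np.load('pics/w2.npz')); hsv=cv2.cvtColor(c['image'],cv2.COLOR_RGB2HSV)
m=cv2.inRange(hsv,(4,130,90),(18,255,255)); m[240:]=0;m[:,:170]=0;m[:,340:]=0
k,l,s,ce=cv2.connectedComponentsWithStats(m)
for i in range(1,k):
    if s[i,4]<100: continue
    o=cv2.convexHull(np.argwhere(l==i)[:,::-1].astype(np.int32))[:,0]
    for z in(.116,.12,.122,.126):
        X=np.array([ray(c,*q,z)[:2] for q in o])
        f=least_squares(lambda v:np.hypot(*(X-v[:2]).T)-v[2],[*X.mean(0),.04],loss='soft_l1',f_scale=.001)
        print(ce[i].round(1),z,f.x.round(4))
for n in('side','scene'):
    for t in('0','2'):
        f={'side':'s2','scene':'sc2'}[n] if t=='2' else n+'0'
        c=dict(np.load(f'pics/{f}.npz')); hsv=cv2.cvtColor(c['image'],cv2.COLOR_RGB2HSV)
        m=cv2.inRange(hsv,(4,150,90),(18,255,255)); b={'scene':(235,185,285,255),'side':(200,190,258,252)}[n]
        mm=np.zeros_like(m);mm[b[1]:b[3],b[0]:b[2]]=m[b[1]:b[3],b[0]:b[2]]
        k,l,s,ce=cv2.connectedComponentsWithStats(mm)
        print(n,t,[(ce[i].round(1),s[i]) for i in range(1,k) if s[i,4]>15])
E
```

```text
[253.6  93.4] 0.116 [0.5545 0.1062 0.0485]
[253.6  93.4] 0.12 [0.5546 0.1063 0.0475]
[253.6  93.4] 0.122 [0.5547 0.1064 0.0471]
[253.6  93.4] 0.126 [0.5548 0.1066 0.0461]
[250.3 208.2] 0.116 [0.51   0.0508 0.0167]
[250.3 208.2] 0.12 [0.511  0.052  0.0164]
[250.3 208.2] 0.122 [0.5114 0.0526 0.0162]
[250.3 208.2] 0.126 [0.5124 0.0538 0.0159]
side 0 [(array([242.8, 205.9]), array([238, 202,  10,   9,  68], dtype=int32)), (array([222.2, 217.1]), array([209, 209,  29,  12,  56], dtype=int32))]
side 2 [(array([242.9, 205.9]), array([239, 202,   9,   9,  67], dtype=int32)), (array([224.2, 219.2]), array([210, 211,  29,  12,  50], dtype=int32))]
scene 0 [(array([260.5, 199.7]), array([256, 196,  10,   9,  73], dtype=int32)), (array([256.7, 227.4]), array([244, 212,  32,  23,  82], dtype=int32))]
scene 2 [(array([260.5, 200.4]), array([256, 196,  10,  10,  86], dtype=int32)), (array([258.2, 228. ]), array([244, 212,  32,  24,  81], dtype=int32))]
```

Request:
play_rows(motion=[{"fingers": 1,"offset": [0,-0.15,1.2],"turn": 0},{"fingers": 1,"offset": [0,-0.15,1.2],"turn": 0},{"fingers": 1,"offset": [0,0,1.2],"turn": 0},{"fingers": 1,"offset": [0,0,0.6],"turn": 0},{"fingers": 1,"offset": [0,0,0],"turn": 0},{"fingers": 1,"offset": [0,0,0],"turn": 0}])

```text
clock: 5.0
ee_pos: [0.5124, 0.0535, 0.1348]
tool_rot: [0.897, 0.441, 0.005, 0.002]
force: [-0.7, -0.6, 1.2]
finger_gap: 0.0
```

```bash
python3 st.py .5105 .051 .123; python3 -c "
from h import *
save('wrist','w3',(150,60,362,220),3.5)"
```

```text
t 5.0 pos [0.5124 0.0535 0.1348] F [-0.72 -0.56  1.21] M [-0.01 -0.    0.03] gap 0.0 xang 52.37 z [ 1.050e-02 -1.000e-04 -9.999e-01]
tool off cm [-0.32 -0.01  1.17]
```

View pics/w3.png

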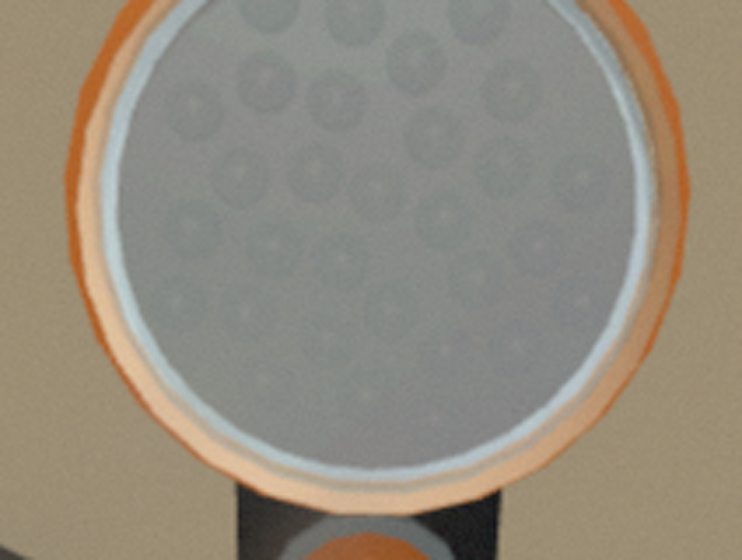

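Request:
play_rows(motion=[{"fingers": 1,"offset": [-0.2,0,0.4],"turn": 0},{"fingers": 1,"offset": [-0.2,0,0.4],"turn": 0},{"fingers": 1,"offset": [-0.1,0,0.2],"turn": 0},{"fingers": 1,"offset": [0,0,0],"turn": 0}])

```text
clock: 5.45
ee_pos: [0.5097, 0.0491, 0.125]
tool_rot: [0.897, 0.441, 0.006, 0.003]
force: [0.5, -0.5, -1.0]
finger_gap: -0.0
```

```bash
python3 st.py .5105 .051 .115
```

```text
t 5.45 pos [0.5097 0.0491 0.125 ] F [ 0.54 -0.48 -1.03] M [ 0.04 -0.02 -0.  ] gap -0.0 xang 52.37 z [ 1.250e-02 -2.000e-04 -9.999e-01]
tool off cm [ 0.19 -0.06  1.  ]
```

Request:
play_rows(motion=[{"fingers": 1,"offset": [0.1,0,0.3],"turn": 0},{"fingers": 1,"offset": [0.05,0,0.2],"turn": 0}])

```text
clock: 5.65
ee_pos: [0.5108, 0.0502, 0.12]
tool_rot: [0.897, 0.441, 0.006, 0.003]
force: [-1.0, -0.6, 1.8]
finger_gap: -0.001
```

Request:
play_rows(motion=[{"fingers": 1,"offset": [0,0,0.2],"turn": 0}])

```text
clock: 5.75
ee_pos: [0.5109, 0.0502, 0.1179]
tool_rot: [0.897, 0.441, 0.006, 0.003]
force: [-1.9, -1.3, 2.8]
finger_gap: -0.001
```

Request:
play_rows(motion=[{"fingers": 1,"offset": [0,0,0.15],"turn": 0}])

```text
clock: 5.85
ee_pos: [0.5108, 0.0502, 0.1164]
tool_rot: [0.897, 0.441, 0.006, 0.003]
force: [-1.7, -0.5, 5.1]
finger_gap: -0.003
```

Request:
play_rows(motion=[{"fingers": 1,"offset": [0,0,0.12],"turn": 0}])

```text
clock: 5.95
ee_pos: [0.5109, 0.0502, 0.1152]
tool_rot: [0.897, 0.441, 0.006, 0.003]
force: [-2.3, -1.0, 5.7]
finger_gap: -0.002
```

Request:
play_rows(motion=[{"fingers": 1,"offset": [0,0,0],"turn": 0},{"fingers": 1,"offset": [0,0,0],"turn": 0}])

```text
clock: 6.15
ee_pos: [0.5109, 0.0502, 0.1154]
tool_rot: [0.897, 0.441, 0.006, 0.003]
force: [-1.2, -0.2, 6.2]
finger_gap: 0.002
```

```bash
python3 - <<'E'
from st import *
for i in range(4): st(); vision.camera('side')
E
```

```text
t 6.15 pos [0.5109 0.0502 0.1154] F [-1.21 -0.22  6.17] M [-0.11  0.32 -0.03] gap 0.002 xang 52.37 z [ 1.320e-02 -4.000e-04 -9.999e-01]
t 6.2 pos [0.5109 0.0502 0.1154] F [-1.46 -1.1   4.63] M [-0.12  0.32 -0.03] gap 0.0 xang 52.38 z [ 1.320e-02 -5.000e-04 -9.999e-01]
t 6.25 pos [0.5109 0.0502 0.1154] F [-1.57 -0.77  5.99] M [-0.1   0.35 -0.01] gap 0.001 xang 52.37 z [ 1.320e-02 -5.000e-04 -9.999e-01]
t 6.3 pos [0.5109 0.0502 0.1154] F [-1.96 -0.61  5.01] M [-0.06  0.33  0.03] gap 0.001 xang 52.37 z [ 1.330e-02 -5.000e-04 -9.999e-01]
```

Request:
play_rows(motion=[{"fingers": 1,"offset": [0,0,0.04],"turn": 0},{"fingers": 1,"offset": [0,0,0.01],"turn": 0},{"fingers": 1,"offset": [0,0,0.01],"turn": 0},{"fingers": 1,"offset": [0,0,0.01],"turn": 0}])

```text
clock: 6.75
ee_pos: [0.5109, 0.0502, 0.1155]
tool_rot: [0.897, 0.441, 0.006, 0.003]
force: [-1.2, -0.1, 4.9]
finger_gap: 0.001
```

Request:
play_rows(motion=[{"fingers": 1,"offset": [0,0,0.01],"turn": 0},{"fingers": 1,"offset": [0,0,0.01],"turn": 0},{"fingers": 1,"offset": [0,0,0.01],"turn": 0},{"fingers": 1,"offset": [0,0,0.01],"turn": 0},{"fingers": 1,"offset": [0,0,0.01],"turn": 0}])

```text
clock: 7.25
ee_pos: [0.5109, 0.0502, 0.1157]
tool_rot: [0.897, 0.441, 0.006, 0.004]
force: [-2.0, -0.8, 4.7]
finger_gap: 0.0
```

Request:
play_rows(motion=[{"fingers": 1,"offset": [0,0,0.08],"turn": 0}])

```text
clock: 7.35
ee_pos: [0.5109, 0.0502, 0.1151]
tool_rot: [0.897, 0.441, 0.007, 0.004]
force: [-2.0, -1.6, 5.2]
finger_gap: -0.001
```

```bash
python3 - <<'E'
from st import *
for i in range(3): st(); [vision.camera('side') for _ in range(2)]
st()
E
```

```text
t 7.35 pos [0.5109 0.0502 0.1151] F [-1.96 -1.56  5.18] M [-0.12  0.34  0.03] gap -0.001 xang 52.4 z [ 1.480e-02 -7.000e-04 -9.999e-01]
t 7.45 pos [0.5109 0.0502 0.115 ] F [-1.36 -0.38  5.98] M [-0.12  0.34 -0.01] gap 0.0 xang 52.39 z [ 1.470e-02 -7.000e-04 -9.999e-01]
t 7.55 pos [0.5109 0.0502 0.115 ] F [-1.83 -0.3   5.45] M [-0.09  0.34 -0.04] gap -0.001 xang 52.39 z [ 1.480e-02 -7.000e-04 -9.999e-01]
t 7.65 pos [0.5109 0.0502 0.115 ] F [-1.41 -0.57  4.98] M [-0.06  0.4  -0.01] gap 0.001 xang 52.4 z [ 1.470e-02 -7.000e-04 -9.999e-01]
```

Steady at 0.1150 m and about 5.5 N. I'll hold this target for 4 s while watching with the cameras.

```bash
python3 - <<'E'
from st import *
F=[];Z=[]
for i in range(80):
    vision.camera('side'); s=arm.get_state(); F.append(s['force']);Z.append(s['ee_pos'])
F=np.array(F);Z=np.array(Z); st(); print(F.mean(0),F.std(0),Z.min(0),Z.max(0))
save('side','s4',(190,130,310,260),4); save('scene','sc4',s=1.5)
E
```

```text
t 11.65 pos [0.5109 0.0502 0.115 ] F [-1.8  -1.5   5.35] M [-0.16  0.32 -0.03] gap -0.001 xang 52.39 z [ 1.480e-02 -7.000e-04 -9.999e-01]
[-1.99677604 -0.58607495  5.51592087] [0.49115716 0.4949388  0.49738809] [0.51082165 0.05019721 0.1149869 ] [0.51088668 0.05024624 0.11504347]
```

View pics/s4.png

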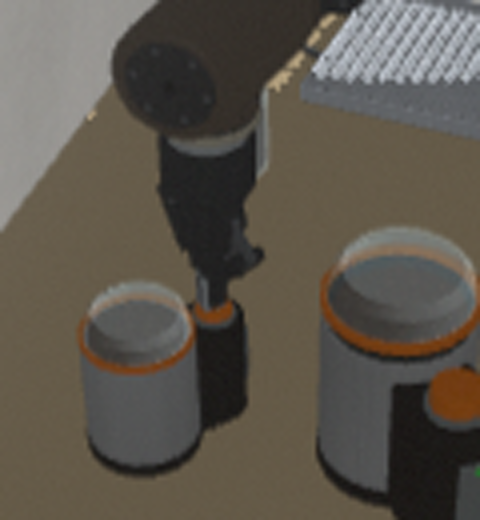

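View pics/sc4.png

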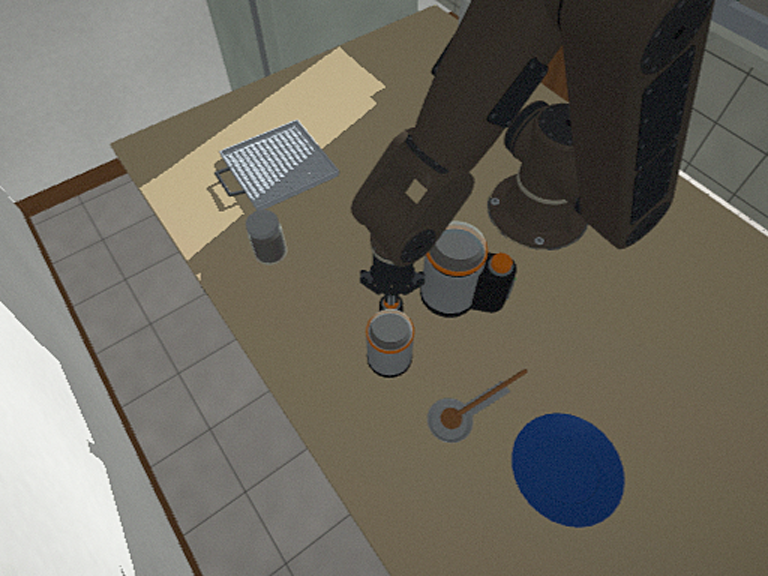

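The fingertips rest on the orange button (side crop 213,312), with the lid rim seated on the body (135,360). Nothing else in the scene has moved. Handing in while holding.

```bash
python3 - <<'E'
from st import *
print(arm.finish_job()); st()
E
```

```text
the job is handed in; nothing more can be done
None
the job is handed in; nothing more can be done
```

I pressed the smaller grinder's lid fully home, then pressed its orange button half-way and held it there until hand-in. The arm was still on the button when I handed the job in, and no verdict was reported.

- **Lid:** With the shut fingers I pushed down until the tip was at 0.143 m. There the force jumped from about 8 N to 32 N, which is the hard stop. The wrist and side pictures then showed the orange rim seated on the steel body.
- **Button:** My first hold crept from 0.1152 m up to 0.1157 m over about 1.3 s, so I set it again. From 7.45 s to 11.65 s the fingertips stayed at 0.1150 m ± 0.03 mm with a mean push of 5.5 N, against 5.6 N expected at half-way.
- **Surroundings:** The grinder's button and body matched the starting picture to within about a pixel after the lid press. In the final pictures the other things look unmoved. There was a small sideways push on the button throughout, about 2 N.
- **Time:** The clock stood at about 11.7 s of the 42 s allowed.

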